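# Load the tube carrier and hang it to settle

### The job

Move the one long sample tube from the wooden bench stand into the empty pocket of the grey tube carrier, pushed fully home while the carrier stands on the bench. Then hang the loaded carrier by its handle on the hook of the steel stand, so that the samples can settle clear of the bench; keep the carrier upright on the way and leave the two short tubes, the small bottle and the cup as they are.

Things in the scene. Friction and masses are not known exactly. Their poses are not given: they have to be found in the camera images.
- tube: The sample tube to load: amber glass with a white cap, 105 mm long, 18 mm diameter; the cap is the top 14 mm, 22 mm diameter. Foot bevelled (12 mm wide flat). Origin: centre of the foot; z runs up its axis. Starts upright in any one of the three holes of the wooden stand and is the only long tube there.
- stand: Wooden block fixed to the bench, 170 x 46 x 42 mm (x, y, z), with three 21 mm holes in a row along its x axis at x = -55, 0 and +55 mm, hole floor 6 mm above its underside. Origin: centre of its underside.
- carrier: Grey plastic tube carrier, loose on the bench, 0.3 kg: block 44 x 180 x 40 mm (x, y, z) with two 20 mm pockets, floors 4 mm above the underside, at y = +70 mm (empty) and y = -70 mm (holding a tube), and a rigid handle over its middle (see handle, grip), 140 mm high in all. Origin: centre of the block's underside; z up.
- pocket (a point): Centre of the floor of the carrier's empty pocket (carrier frame 0, +70, 4 mm), 36 mm below the pocket's mouth; 20 mm wide with a 2 mm chamfer. A seated tube has its origin here and stands out 69 mm above the block.
- handle (a point): Middle of the underside of the handle's top bar (carrier frame 0, 0, 92 mm). The handle is a rigid loop of 8 mm steel bar in the carrier's y-z plane: uprights at y = -30 and +30 mm, level top bar 92 to 100 mm above the carrier's underside; the opening under the bar is 52 mm high, 52 mm wide. Axes as the carrier.
- grip (a point): Middle of the black upright grip on top of the handle's bar (carrier frame 0, 0, 119 mm), 16 x 26 x 42 mm (x, y, z), from 98 to 140 mm above the carrier's underside. Pinched across its 26 mm width (along y), the fingers straddle a hook that enters under the bar along x.
- partner: A second long tube, same as the first, that already stands in the carrier's other pocket. Origin: centre of its foot; z up its axis.
- hook_stand: Steel stand fixed to the bench: base 130 x 150 x 14 mm, post on its origin with a 26 mm block at the top (225 mm high). From the block an 8 mm round bar runs along the stand's -x, down to a level seat 60 to 88 mm from the post, then up to its tip 100 mm from the post. Upper face of seat 210 mm, tip 222 mm above the bench. Origin: underside centre.
- hook_seat (a point): Middle of the upper face of the hook's level seat, 74 mm from the post (stand frame -74, 0, 210 mm). Axes as the stand. The handle's bar rests here, roughly across the hook.
- short_a: Bystander: short tube, 75 mm long, otherwise like the long one, in the wooden stand. Origin: centre of its foot.
- short_b: Bystander: second short tube, same as short_a.
- bottle: Bystander: small amber bottle with a white cap, 42 mm diameter, 85 mm high. Origin: centre of its underside, z up.
- cup: Bystander: orange plastic cup, 72 mm wide at the rim, 85 mm high. Origin: centre of its underside, z up.

How it is judged (in metres and radians):
On the way, in this order (a step that is already met when the one before it is completed fails the run):
1. the long tube stands fully home in the carrier's empty pocket (foot within 6 mm of the pocket floor's centre, within 7 degrees of square), let go of, with the carrier still standing on the bench (distance between tube and pocket below 0.006 m and angle between the z axis of tube and the z axis of carrier, either way round below 0.12 rad and contact force between the fingers and tube below 0.3 N and height (world z) of carrier below 0.01 m and angle between carrier's own z axis and vertical below 0.1 rad), for 0.2 s.
2. the carrier with both tubes hangs by the handle's bar on the hook (distance between handle and hook_seat below 0.025 m and contact force between carrier and hook_stand above 2 N and height (world z) of carrier above 0.095 m and angle between carrier's own z axis and vertical below 0.2 rad and distance between tube and pocket below 0.006 m and angle between the z axis of tube and the z axis of carrier, either way round below 0.12 rad and z of partner in the frame of carrier below 0.012 m and angle between the z axis of partner and the z axis of carrier, either way round below 0.15 rad), for 0.2 s.
At the end, for the whole second after the job is handed in: Carrier at rest on the hook: bar within 25 mm of the seat, hook bearing its weight, underside over 95 mm up, upright within 11 degrees. Long tube home: foot within 6 mm of pocket floor centre, 7 degrees of square. Other tube at most 8 mm off its pocket floor; short tubes upright (all of step 2 and linear speed of carrier below 0.03 m/s and angular speed of carrier below 0.3 rad/s and angle between each of short_a, short_b's own z axis and vertical below 0.25 rad); the robot touches nothing.
It fails at once if the carrier is tipped more than 30 degrees (angle between carrier's own z axis and vertical above 0.52 rad).
It fails at once if a short tube is taken out or shifted more than 20 mm (distance of any of short_a, short_b from where it was at the start of the episode above 0.02 m).
It fails at once if the small bottle or the cup is pushed more than 30 mm or tipped over (distance of any of bottle, cup from where it was at the start of the episode above 0.03 m or angle between any of bottle, cup's own z axis and vertical above 0.5 rad).
It fails at once if the carrier is forced against the hook stand with more than 40 N (contact force between carrier and hook_stand above 40 N).
It also fails if it takes over 61 s, if anything falls off the work surface, if the arm or the gripper's body presses on something with over 40 N, if the wrist force passes 120 N, or if a joint passes its speed limit or range.

### The arm

A 6-joint arm with a two-finger parallel gripper is mounted at the origin on the work surface. World frame = base frame: x ahead of the robot, y to its left, z up, the work surface at z = 0. Lengths are in m, angles in degrees, forces in N, time in s.
With the tool pointing down it reaches from about 0.375 to 0.9 m from the base axis. Payload 3.1 kg.
Tool frame: the origin (TCP) lies at the very end of the fingers, on their centre line; the grasp point (between the pads) lies 19 mm behind it; z points along the fingers, y is the line along which they close (so a half turn about z gives the same grasp; the last joint's range is limited). The gripper opens to 87 mm and grips with 3 to 60 N. Pads are 19 mm wide; open, the fingers measure 117 mm over their backs; the gripper's body (75 mm by 190 mm) begins 51 mm behind the grasp point.
Start: joints at [64.372, 30.224, 82.088, -0, 67.689, -10.227], TCP at [0.166, 0.603, 0.223] pointing down, gripper open.
Joint ranges: [-176.69, 176.69], [-43.24, 126.21], [12.49, 139.97], [-82, 262], [0, 151.66], [-163.58, 163.58]. Speed limits (degrees/s): [159.86, 159.86, 180, 180, 180, 180].

### API

Orientations are given as a 3x3 rotation matrix whose columns are the frame's x, y, z axes.
In Python, from rig import readout, viewer, ticket gives the robot as it stands.
- The arm moves only by the tool send_rows, never from a script. Its argument "moves" is a list of rows, each a list of 6 numbers: the shift along the tool's x, y, z in units of 250 mm (1.0 is 250 mm), then the turn, a rotation vector about the tool's x, y, z in units of 90 degrees (1.0 is 90 degrees). A call has 1 to 12 rows; each row is the pose to reach, as a shift and turn from the pose commanded when the call began, along the tool's axes at that moment; what a row does not reach only later rows make up. A row lasts 1/10 s, in which the tool goes at most 50 mm and 8.59 degrees, less where a joint would pass 70% of its speed; a pose out of reach is approached as far as the arm can. A call with a number of a shift or a turn outside -1 to 1 is refused whole. A call with a gripper value outside its range is refused whole. "grip" is the opening, from 0 (shut) to 1 (fully open), set as the call begins (left out, the last holds). The fingers move at their own pace and stop on an object; the grip force is fixed at half the most. Time passes only in rows, so rows that repeat a pose let the fingers close. It gives the time, the measured TCP pose, the force, the opening and the grip force at its end, in the units of the state.
- readout.read_state(): the state, without advancing time (a new reading comes with each control period).
- viewer.capture(name): name is "scene" or "top" or "wrist"; returns (picture, depth): 480x640x3 uint8, red, green, blue; 480x640 float32, m along the optical axis (not along the pixel's ray), 0 where there is no reading.
- viewer.camera_info(name): a dict with "fx", "fy", "cx", "cy" (pixels), "R" (3x3) and "t" (3): a world point X has camera coordinates R X + t; the wrist camera has in their place "tool_from_camera" (4x4, takes a point from camera to tool coordinates, whose origin is the TCP and whose axes are the flange's). Camera axes: x right, y down, z forward; pixel columns grow to the right and rows downward; lengths in m; the calibration is good to about 2 mm. A picture is of the moment at which its call begins: read the wrist's pose just before it. camera_info takes no time and is no camera call.
- ticket.hand_in(): hands the job in; it is judged then, once.
The state is a dict: "time_s": time; "joint_positions": joint angles; "qvel": joint speeds; "tau": joint torques, N m; "position": TCP position; "tcp_rot": TCP orientation; "force": force on the tool from outside, world axes, zero at the start; "moment": the same for the moment, N m; "opening": opening from 0.0 (shut) to 1.0 (fully open); "grasp_force": force on a finger pad.
Only numpy, scipy, OpenCV 4.12 (cv2) and the standard library are available. Lean on these libraries where they do the work, as an engineer would, in place of code of your own. Each camera call takes 0.05 s, during which the arm holds its last target. There are 200 camera calls.

## Working session

There is one attempt and no reset: what is moved stays moved. The work goes in short steps, Python scripts to look and compute and a tool call to move; the robot and the scene stay as the last step left them, time stands still between calls to the robot, and variables do not carry over. Pictures are saved under pics/ and viewed, at most 10 in all, crops included, and the job is handed in when it is done.

Besides the shell and the picture viewer there is one more tool, called after ">>>" as a command line: name --pt "numbers of a row" for each row, then --argument value for the rest. send_rows: Moves the arm, as the interface text tells. Shifts and turns lie within -1 to 1; 1 stands for 250 mm of shift or 90 degrees of turn. Its arguments: {"type":"object","properties":{"moves":{"type":"array"},"grip":{"type":"number"}},"required":["moves"]}

```bash
ls; mkdir -p pics; python3 - <<'E'
from rig import readout, viewer
import cv2,numpy as np
s=readout.read_state();print(s['time_s'],s['position'],s['tcp_rot'],s['opening'])
a=[]
for n in("scene","top"):
    p,d=viewer.capture(n);np.savez(f"{n}0.npz",p=p,d=d);print(n,viewer.camera_info(n));a.append(p)
    cv2.imwrite(f"pics/{n}0.png",p[:,:,::-1])
print(viewer.camera_info("wrist"))
E
```

```text
pics
0.0 [0.16562064 0.60189748 0.22155221] [[-9.64098245e-01  2.65544149e-01 -9.37351949e-04]
 [ 2.65545520e-01  9.64096367e-01 -1.94206027e-03]
 [ 3.87994866e-04 -2.12124651e-03 -9.99997675e-01]] 0.999690101132653
scene {'fx': 498.3749052095028, 'fy': 498.3749052095028, 'cx': 325.3436673816828, 'cy': 234.81457639562993, 'R': array([[-0.84686763,  0.531803  , -0.00088119],
       [ 0.3741888 ,  0.59469645, -0.71156087],
       [-0.37788617, -0.6029276 , -0.7026239 ]]), 't': array([ 0.53814901, -0.12351279,  1.30075808])}
top {'fx': 472.53151604849614, 'fy': 472.53151604849614, 'cx': 316.46096293637595, 'cy': 239.948370332758, 'R': array([[-0.01770855, -0.99970721, -0.01648923],
       [-0.99770786,  0.01874558, -0.06502029],
       [ 0.06531035,  0.01530002, -0.9977477 ]]), 't': array([0.01745811, 0.61648666, 0.95503368])}
{'fx': 404.81764991145394, 'fy': 404.81764991145394, 'cx': 318.8353991157976, 'cy': 250.89385069932308, 'tool_from_camera': array([[-6.19126461e-04, -9.60523618e-01, -2.78197764e-01,
         7.53998212e-02],
       [ 9.99999801e-01, -6.27529156e-04, -5.88421794e-05,
        -3.47188797e-04],
       [-1.18057905e-04, -2.78197745e-01,  9.60523816e-01,
        -1.62130162e-01],
       [ 0.00000000e+00,  0.00000000e+00,  0.00000000e+00,
         1.00000000e+00]])}
```

View pics/scene0.png

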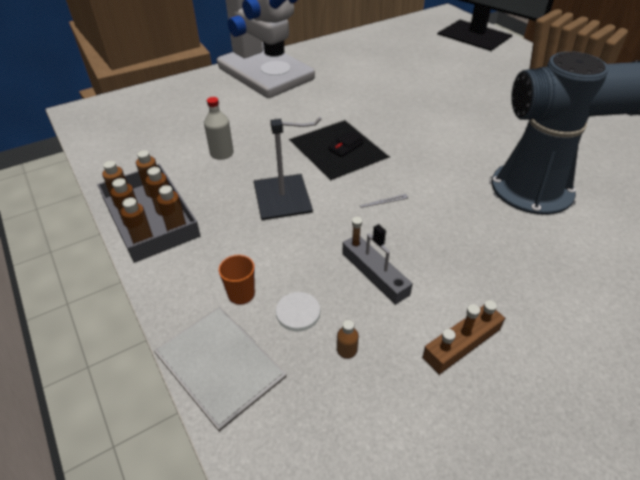

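View pics/top0.png

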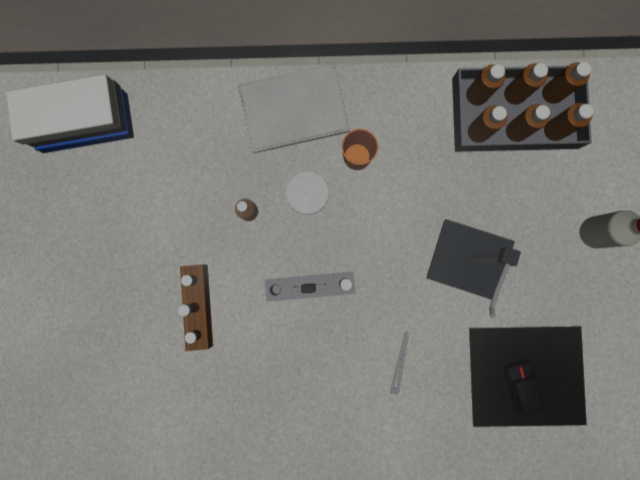

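The scene view shows the long tube in the middle hole of the wooden stand (472,318), with the carrier at (377,268) and its empty pocket at its near end (398,282). The hook stand is at (282,195) with its tip at (320,121). In the top view, the stand is at (194,308), the carrier at (310,287) with the empty pocket at (276,290), and the hook runs from (510,257) to its tip at (492,313).

```bash
cat > h.py <<'E'
import numpy as np,cv2
from rig import viewer,readout
def world(n,d,s=None):
    c=viewer.camera_info(n);v,u=np.mgrid[0:480,0:640]
    P=np.stack([(u-c['cx'])*d/c['fx'],(v-c['cy'])*d/c['fy'],d],-1)
    if n=='wrist':
        T=c['tool_from_camera'];P=P@T[:3,:3].T+T[:3,3]
        W=P@np.array(s['tcp_rot']).T+np.array(s['position'])
    else: W=(P-c['t'])@c['R']
    W[d<=0]=np.nan;return W
def rect(pts):
    (c,sz,a)=cv2.minAreaRect((pts*1000).astype(np.float32));b=cv2.boxPoints((c,sz,a))
    e=[b[1]-b[0],b[2]-b[1]];e=max(e,key=np.linalg.norm)
    return np.round(c,1),np.round(sz,1),round(np.degrees(np.arctan2(e[1],e[0]))%180,2)
E
python3 - <<'E'
from h import *
D={n:np.load(n+'0.npz') for n in('top','scene')}
Wt=world('top',D['top']['d']);Ws=world('scene',D['scene']['d'])
def sel(W,box,z0,z1):
    u0,v0,u1,v1=box;Q=W[v0:v1,u0:u1].reshape(-1,3);return Q[(Q[:,2]>z0)&(Q[:,2]<z1)]
for n,W,bx in(('top',Wt,[(165,255,225,360),(255,262,365,310),(420,210,530,330),(225,190,265,225),(335,120,385,175)]),('scene',Ws,[(415,290,515,375),(335,210,415,305),(245,110,330,220),(330,315,365,360),(215,250,262,305)])):
    st,ca,hk,bo,cu=bx
    print(n)
    q=sel(W,st,.036,.048);print('stand',len(q),np.median(q[:,2]),rect(q[:,:2]))
    for z0,z1 in((.065,.09),(.095,.125)):
        q=sel(W,st,z0,z1);print(' tubes',z0,len(q),[ (k.round(4)) for k in q[::max(1,len(q)//8)]])
    q=sel(W,ca,.034,.046);print('carr',len(q),np.median(q[:,2]),rect(q[:,:2]))
    q=sel(W,ca,.13,.15);print(' grip',len(q),q.mean(0) if len(q) else 0)
    q=sel(W,ca,.10,.115);print(' partner',len(q),q.mean(0) if len(q) else 0)
    q=sel(W,hk,.008,.02);print('base',len(q),np.median(q[:,2]),rect(q[:,:2]))
    q=sel(W,hk,.195,.25);print(' hookbar',len(q)); 
    for r in q[::max(1,len(q)//14)]:print('   ',r.round(4))
    q=sel(W,bo,.075,.1);print('bottle',len(q),np.median(q,0))
    q=sel(W,cu,.078,.1);print('cup',len(q),rect(q[:,:2]))
E
```

```text
top
stand 1575 0.04239960806550292 (array([485.7, 254.6]), array([170.1,  47.6]), np.float32(3.69))
 tubes 0.065 268 [array([0.5515, 0.2591, 0.0801]), array([0.5439, 0.2669, 0.08  ]), array([0.5398, 0.253 , 0.0808]), array([0.5341, 0.2583, 0.0827]), array([0.4884, 0.2472, 0.0878]), array([0.4386, 0.2506, 0.0828]), array([0.4327, 0.257 , 0.0805]), array([0.4286, 0.2418, 0.0799]), array([0.4211, 0.2535, 0.0792])]
 tubes 0.095 128 [array([0.4959, 0.2575, 0.1111]), array([0.493 , 0.2478, 0.0993]), array([0.4903, 0.2577, 0.1103]), array([0.4885, 0.2514, 0.1127]), array([0.4866, 0.2456, 0.1133]), array([0.4832, 0.2645, 0.1126]), array([0.4812, 0.2571, 0.1123]), array([0.4793, 0.2495, 0.1128])]
carr 1554 0.04039200349916183 (array([523. ,  21.5]), array([ 44. , 179.9]), np.float32(94.17))
 grip 129 [0.52317978 0.02131315 0.13962407]
 partner 148 [ 0.52679153 -0.02906239  0.10704642]
base 4046 0.014264999161583823 (array([ 535.1, -298. ]), array([150.4, 209.2]), np.float32(161.03))
 hookbar 624
    [ 0.5872 -0.3036  0.2025]
    [ 0.5813 -0.3036  0.2236]
    [ 0.5779 -0.3078  0.2248]
    [ 0.
[... 1374 characters left out ...]
890642  0.10707663]
base 1938 0.014026158648788485 (array([ 528.1, -357.9]), array([318.3, 172.3]), np.float32(48.28))
 hookbar 326
    [ 0.4781 -0.2772  0.222 ]
    [ 0.4812 -0.2767  0.2181]
    [ 0.5798 -0.3117  0.2271]
    [ 0.5695 -0.3029  0.2258]
    [ 0.4822 -0.2753  0.2113]
    [ 0.5351 -0.2969  0.2149]
    [ 0.4863 -0.2773  0.209 ]
    [ 0.5382 -0.2961  0.2138]
    [ 0.4871 -0.2804  0.205 ]
    [ 0.5297 -0.2932  0.2098]
    [ 0.5791 -0.2998  0.2203]
    [ 0.5743 -0.3     0.216 ]
    [ 0.5773 -0.2997  0.212 ]
    [ 0.5785 -0.3032  0.2053]
    [ 0.5743 -0.3025  0.199 ]
bottle 112 [0.68287825 0.15193271 0.08450613]
cup 282 (array([794.4, -80.8]), array([70.8, 71.3]), np.float32(110.78))
```

```bash
cat >> h.py <<'E'
from scipy.spatial.transform import Rotation as Ro
def go(x,y,z,yaw):
    s=readout.read_state();R0=np.array(s['tcp_rot']);a=np.radians(yaw);c,q=np.cos(a),np.sin(a)
    R1=np.array([[c,q,0],[q,-c,0],[0,0,-1]])
    d=np.array([x,y,z])-s['position']
    print(s['time_s'],np.round(s['position'],4),'op',round(s['opening'],3),'F',np.round(s['force'],1))
    print('row',np.round(R0.T@d/.25,3),np.round(Ro.from_matrix(R0.T@R1).as_rotvec()/(np.pi/2),4),'dist',np.linalg.norm(d))
E
python3 - <<'E'
from h import *
go(.33,.43,.21,175)
W=world('top',np.load('top0.npz')['d']);Ws=world('scene',np.load('scene0.npz')['d'])
for n,w in(('t',W.reshape(-1,3)),('s',Ws.reshape(-1,3))):
    m=(abs(w[:,0]-.5225)<.15)&(abs(w[:,1]+.29)<.1)
    q=w[m&(w[:,2]>.2)&(w[:,2]<.235)]; b=q[q[:,0]<.553]
    l=np.polyfit(b[:,0],b[:,1],1);print(n,'bar dir',np.degrees(np.arctan(l[0])),'y at .50',np.polyval(l,.5),'xmin',b[:,0].min())
    k=q[(q[:,0]>.553)&(q[:,2]>.222)];print(' block',rect(k[:,:2]))
    b=w[m&(w[:,2]>.011)&(w[:,2]<.017)];print(' base',len(b),rect(b[:,:2]))
    for z,x0,y0 in((.111,.488,.255),(.081,.543,.259),(.081,.433,.251),(.109,.5275,-.0485)):
        c=w[(abs(w[:,0]-x0)<.015)&(abs(w[:,1]-y0)<.015)&(abs(w[:,2]-z)<.003)];print(' cap',len(c),c.min(0)/2+c.max(0)/2)
E
```

```text
0.1 [0.1657 0.602  0.2217] op 1.0 F [0.1 0.  0.1]
row [-0.816 -0.489  0.047] [-0.0012 -0.0003 -0.1155] dist 0.2381428537827055
t bar dir -19.10271900280895 y at .50 -0.2852639210152644 xmin 0.47371459253503956
 block (array([ 570.9, -310.3]), array([25.4, 29. ]), np.float32(160.06))
 base 3629 (array([ 572.3, -310.8]), array([150.3, 130.1]), np.float32(71.12))
 cap 108 [0.48557102 0.25451986 0.11079359]
 cap 96 [0.54084489 0.25845928 0.08099242]
 cap 98 [0.43169665 0.2506477  0.08100608]
 cap 95 [ 0.52859361 -0.04785157  0.10897488]
s bar dir -19.08134965276722 y at .50 -0.2844682276805308 xmin 0.4723499317182738
 block (array([ 571.3, -309.7]), array([27.9, 25.4]), np.float32(75.3))
 base 1725 (array([ 570.7, -310. ]), array([155.1, 129.7]), np.float32(70.97))
 cap 104 [0.48524123 0.25609128 0.11090799]
 cap 104 [0.54073602 0.25939303 0.08097052]
 cap 95 [0.43095192 0.25205708 0.08111534]
 cap 59 [ 0.52731011 -0.0471477   0.1091569 ]
```

>>> send_rows --pt "-0.4 -0.25 0 0 0 -0.06" --pt "-0.8 -0.49 0.05 0 0 -0.12" --pt "-0.8 -0.49 0.05 0 0 -0.12" --pt "-0.8 -0.49 0.05 0 0 -0.12" --pt "-0.8 -0.49 0.05 0 0 -0.12" --pt "-0.8 -0.49 0.05 0 0 -0.12" --grip 1

```text
time_s: 0.7
position: [0.3288, 0.4282, 0.2094]
tcp_rot: [[-0.996, 0.086, -0.0], [0.086, 0.996, -0.002], [0.0, -0.002, -1.0]]
force: [-0.5, 0.3, 0.4]
opening: 0.998
grasp_force: 0.0
```

```bash
python3 -c "
from h import *
go(.4855,.255,.16,183.8)"
```

```text
0.7 [0.3288 0.4282 0.2094] op 0.998 F [-0.5  0.3  0.4]
row [-0.684 -0.636  0.199] [-0.0014 -0.0002 -0.0968] dist 0.23871078838368606
```

>>> send_rows --pt "-0.684 -0.636 0.199 -0.0014 0 -0.097" --pt "-0.684 -0.636 0.199 -0.0014 0 -0.097" --pt "-0.684 -0.636 0.199 -0.0014 0 -0.097" --pt "-0.684 -0.636 0.199 -0.0014 0 -0.097" --pt "-0.684 -0.636 0.199 -0.0014 0 -0.097" --pt "-0.684 -0.636 0.199 -0.0014 0 -0.097" --pt "-0.684 -0.636 0.199 -0.0014 0 -0.097" --pt "-0.684 -0.636 0.199 -0.0014 0 -0.097"

```text
time_s: 1.5
position: [0.4827, 0.2602, 0.1602]
tcp_rot: [[-0.997, -0.073, -0.001], [-0.073, 0.997, 0.002], [0.001, 0.003, -1.0]]
force: [0.2, -1.1, 0.1]
opening: 1.001
grasp_force: 0.0
```

```bash
python3 -c "
from h import *
s=readout.read_state();p,d=viewer.capture('wrist');cv2.imwrite('pics/w1.png',p[:,:,::-1])
w=world('wrist',d,s).reshape(-1,3)
for z,x0,y0 in((.111,.4855,.255),(.081,.5408,.259),(.081,.4315,.251)):
    c=w[(abs(w[:,0]-x0)<.016)&(abs(w[:,1]-y0)<.016)&(abs(w[:,2]-z)<.004)];print(len(c),(c.min(0)/2+c.max(0)/2).round(4),np.ptp(c,0).round(4)) if len(c) else print(0)
go(.4855,.255,.058,183.8)"
```

```text
1144 [0.4848 0.2538 0.11  ] [0.0219 0.0213 0.0059]
415 [0.5345 0.2573 0.0797] [0.0112 0.0213 0.0054]
1050 [0.4304 0.2502 0.08  ] [0.0215 0.0214 0.0057]
1.55 [0.4826 0.2605 0.1604] op 1.001 F [ 0.  -0.6 -0.1]
row [-0.01  -0.024  0.409] [ 0.0016 -0.0003  0.0049] dist 0.10257103296034714
```

>>> send_rows --pt "-0.01 -0.025 0.0 0.0016 0 0.005" --pt "-0.01 -0.025 0.1 0.0016 0 0.005" --pt "-0.01 -0.025 0.2 0.0016 0 0.005" --pt "-0.01 -0.025 0.3 0.0016 0 0.005" --pt "-0.01 -0.025 0.38 0.0016 0 0.005" --pt "-0.01 -0.025 0.41 0.0016 0 0.005" --pt "-0.01 -0.025 0.41 0.0016 0 0.005" --pt "-0.01 -0.025 0.41 0.0016 0 0.005" --pt "-0.01 -0.025 0.41 0.0016 0 0.005"

```text
time_s: 2.45
position: [0.4877, 0.2537, 0.059]
tcp_rot: [[-0.998, -0.065, 0.003], [-0.065, 0.998, 0.0], [-0.003, 0.0, -1.0]]
force: [-0.8, -0.7, 0.1]
opening: 1.001
grasp_force: 0.0
```

>>> send_rows --pt "0 0 0 0 0 0" --pt "0 0 0 0 0 0" --pt "0 0 0 0 0 0" --pt "0 0 0 0 0 0" --pt "0 0 0 0 0 0" --pt "0 0 0 0 0 0" --pt "0 0 0 0 0 0" --pt "0 0 0 0 0 0" --pt "0 0 0 0 0 0" --pt "0 0 0 0 0 0" --grip 0

```text
time_s: 3.45
position: [0.4868, 0.2533, 0.0577]
tcp_rot: [[-0.998, -0.064, 0.0], [-0.064, 0.998, -0.0], [-0.0, -0.0, -1.0]]
force: [0.5, 0.3, -1.0]
opening: 0.241
grasp_force: 30.0
```

>>> send_rows --pt "0 0 -0.03 0 0 0" --pt "0 0 -0.08 0 0 0" --pt "0 0 -0.15 0 0 0" --pt "0 0 -0.25 0 0 0" --pt "0 0 -0.35 0 0 0" --pt "0 0 -0.4 0 0 0" --pt "0 0 -0.4 0 0 0" --pt "0 0 -0.4 0 0 0"

```text
time_s: 4.25
position: [0.4865, 0.2532, 0.1577]
tcp_rot: [[-0.998, -0.064, 0.0], [-0.064, 0.998, -0.0], [0.0, -0.0, -1.0]]
force: [-0.5, 0.1, -0.0]
opening: 0.234
grasp_force: 30.0
```

```bash
python3 -c "
from h import *
go(.5173,.12,.158,94.3)"
```

```text
4.25 [0.4865 0.2532 0.1577] op 0.234 F [-0.5  0.1 -0. ]
row [-0.089 -0.54  -0.001] [-2.000e-04  2.000e-04  9.931e-01] dist 0.13673584566470695
```

>>> send_rows --pt "0 -0.08 0 0 0 0.08" --pt "0 -0.16 0 0 0 0.16" --pt "-0.02 -0.24 0 0 0 0.25" --pt "-0.03 -0.3 0 0 0 0.34" --pt "-0.04 -0.36 0 0 0 0.43" --pt "-0.05 -0.42 0 0 0 0.52" --pt "-0.06 -0.48 0 0 0 0.61" --pt "-0.07 -0.52 0 0 0 0.7" --pt "-0.08 -0.54 0 0 0 0.79" --pt "-0.089 -0.54 0 0 0 0.88" --pt "-0.089 -0.54 0 0 0 0.96" --pt "-0.089 -0.54 0 0 0 0.993"

```text
time_s: 5.45
position: [0.5167, 0.1198, 0.1562]
tcp_rot: [[-0.071, 0.997, -0.003], [0.997, 0.071, -0.0], [-0.0, -0.003, -1.0]]
force: [-0.3, -0.9, -0.3]
opening: 0.237
grasp_force: 30.0
```

>>> send_rows --pt "0 0 0 0 0 0" --pt "0 0 0 0 0 0" --pt "0 0 0 0 0 0"

```text
time_s: 5.75
position: [0.5173, 0.12, 0.1572]
tcp_rot: [[-0.076, 0.997, -0.001], [0.997, 0.076, -0.0], [-0.0, -0.001, -1.0]]
force: [-0.6, 0.8, -0.9]
opening: 0.237
grasp_force: 30.0
```

```bash
python3 - <<'E'
from h import *
s=readout.read_state();p,d=viewer.capture('wrist');cv2.imwrite('pics/w2.png',p[:,:,::-1]);np.savez('w2.npz',p=p,d=d,P=s['position'],R=s['tcp_rot'])
pt,dt=viewer.capture('top');np.savez('t2.npz',p=pt,d=dt)
ps,ds=viewer.capture('scene');np.savez('s2.npz',p=ps,d=ds)
c=ps[130:330,300:460,::-1];cv2.imwrite('pics/s2.png',cv2.resize(c,None,fx=3,fy=3,interpolation=cv2.INTER_CUBIC)[:600,:480])
go(.5173,.0913,.158,94.3)
E
```

```text
5.9 [0.5176 0.1201 0.1577] op 0.237 F [0.5 0.5 0.5]
row [-0.115 -0.01  -0.001] [-0.0001  0.0002  0.0004] dist 0.028766230942101335
```

View pics/w2.png

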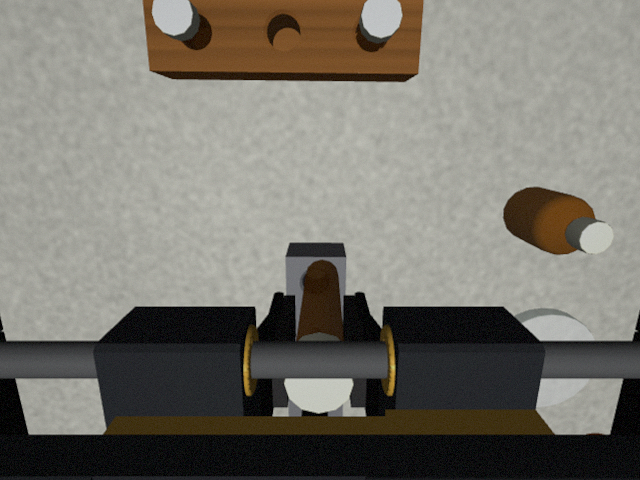

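View pics/s2.png

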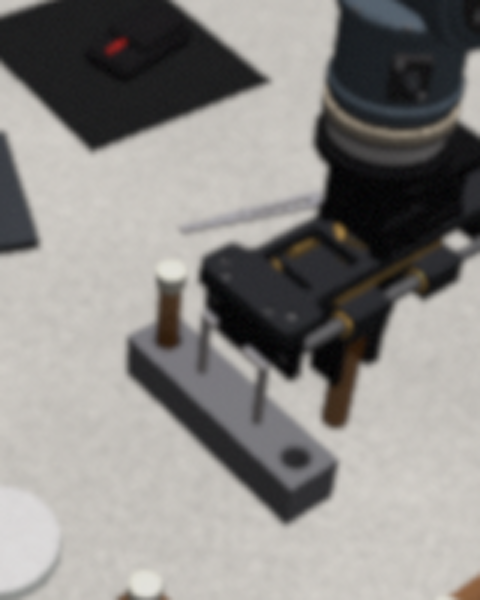

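The wrist view shows the tube hanging in the fingers, foot at (322,268) and cap at (320,390), over the carrier's far end. In the scene crop the tube leans, from (355,330) to (335,420). I'll measure that lean.

```bash
cat > tube.py <<'E'
from h import *
from scipy.optimize import least_squares
def fit(qs,x0,r=.009):
    # axis through (x0+a*(z-zr)), vertical-ish; sqr dist to cylinder r
    q=np.vstack(qs);zr=.10
    def f(p):
        d=np.array([p[2],p[3],1]);d/=np.linalg.norm(d)
        v=q-[p[0],p[1],zr];return np.linalg.norm(np.cross(v,d),axis=1)-r
    return least_squares(f,[*x0,0,0],loss='soft_l1',f_scale=.001),q
def amber(p):
    p=p.astype(int);return (p[...,0]>p[...,2]+25)&(p[...,0]>p[...,1]+15)
E
python3 - <<'E'
from tube import *
w=np.load('w2.npz');s={'position':w['P'],'tcp_rot':w['R']}
Q=[]
for n,f in(('wrist','w2'),('scene','s2'),('top','t2')):
    z=np.load(f+'.npz');W=world(n,z['d'],s);m=amber(z['p'])&(abs(W[...,0]-.517)<.03)&(abs(W[...,1]-.12)<.04)&(W[...,2]>.08)&(W[...,2]<.19)
    q=W[m];print(n,len(q),q.min(0).round(4) if len(q) else '',q.max(0).round(4) if len(q) else '')
    if len(q)>30 and n!='top':
        r,_=fit([q],(.517,.12));print(r.x.round(4),'rms',np.sqrt(np.mean(r.fun**2)));Q.append(q)
r,_=fit(Q,(.517,.12));print(r.x.round(4))
E
```

```text
wrist 1917 [0.5098 0.1233 0.1112] [0.5273 0.1313 0.19  ]
[ 0.5193  0.1215 -0.0141 -0.0015] rms 0.00022988258522684931
scene 124 [0.5154 0.1222 0.1119] [0.5278 0.1323 0.1875]
[ 0.5175  0.1222  0.0086 -0.0024] rms 0.0011120570978403951
top 0  
[ 0.5192  0.1215 -0.0129 -0.0011]
```

```bash
python3 - <<'E'
from tube import *
w=np.load('w2.npz');s={'position':w['P'],'tcp_rot':w['R']}
cr=np.array([.5225,.0215]);a=np.radians(4.3);ex=np.array([np.cos(a),np.sin(a)]);ey=np.array([-ex[1],ex[0]])
for n,f in(('wrist','w2'),('scene','s2'),('top','t2'),('scene','scene0'),('top','top0')):
    z=np.load(f+'.npz');W=world(n,z['d'],s);L=(W[...,:2]-cr);X=L@ex;Y=L@ey
    m=(abs(X)<.035)&(abs(W[...,2]-.04)<.004)&(Y>.03)&(Y<.11)
    x,y=X[m],Y[m]; print(f,m.sum(),'yend',np.percentile(y,99.5).round(4),end=' ')
    for y0 in(.045,.055,.082):
        k=abs(y-y0)<.006
        if k.sum()>10: print(y0,np.percentile(x[k],[1,99]).round(4),end=' ')
    # pocket: points inside block lower than the top
    h=(abs(X)<.012)&(abs(Y-.07)<.012)&(W[...,2]<.034)
    if h.sum()>5: print('pocket',h.sum(),X[h].min().round(4),X[h].max().round(4),Y[h].min().round(4),Y[h].max().round(4),end='')
    print()
z=np.load('top0.npz')
c=cv2.resize(z['p'][262:312,255:365,::-1],None,fx=7,fy=7,interpolation=cv2.INTER_CUBIC);cv2.imwrite('pics/c.png',c)
# project predicted pocket mouth centre & carrier pts into top
ci=viewer.camera_info('top')
for P in([*(cr+.07*ey),.04],[*(cr-.07*ey),.109],[*cr,.14]):
    q=ci['R']@np.array(P)+ci['t'];u,v=q[:2]/q[2]*ci['fx']+[ci['cx'],ci['cy']];print('px',u,v,(u-255)*7,(v-262)*7)
E
```

```text
w2 1505 yend 0.0897 0.045 [-0.0153  0.0203] 0.055 [-0.0212  0.0204] 0.082 [-0.0218  0.0218] pocket 18 -0.0099 -0.0087 0.0642 0.0697
s2 462 yend 0.091 0.045 [-0.0213  0.0222] 0.055 [-0.0222  0.0225] 0.082 [-0.0211  0.0224] pocket 42 -0.0117 0.0019 0.0593 0.0737
t2 543 yend 0.0892 0.045 [-0.0208  0.0223] 0.055 [-0.0209  0.0218] 0.082 [-0.0202  0.0221] pocket 68 -0.0089 0.0087 0.0647 0.0801
scene0 464 yend 0.091 0.045 [-0.0214  0.0224] 0.055 [-0.0232  0.0216] 0.082 [-0.0214  0.0216] pocket 42 -0.0119 0.0007 0.059 0.0744
top0 554 yend 0.0894 0.045 [-0.0209  0.0224] 0.055 [-0.021   0.0218] 0.082 [-0.0203  0.0225] pocket 70 -0.0094 0.0087 0.065 0.0798
px 274.87280352970237 289.43973542683784 139.10962470791657 192.0781479878649
px 345.7812587460527 283.95525293077276 635.4688112223688 153.6867705154093
px 307.78838258534887 288.0379500668558 369.5186780974421 182.2656504679905
```

View pics/c.png

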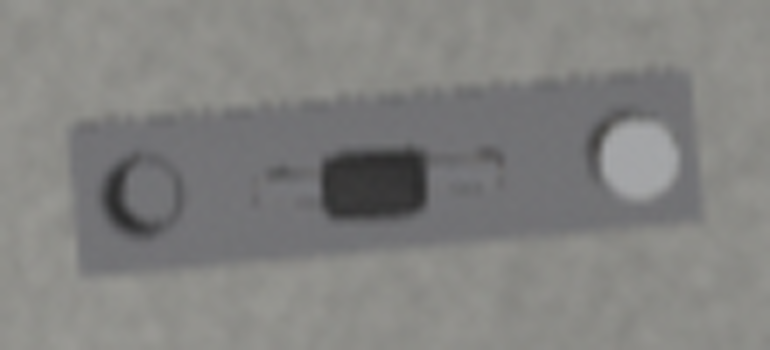

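>>> send_rows --pt "-0.04 -0.003 0 0 0 0" --pt "-0.08 -0.003 0 0 0 0" --pt "-0.11 -0.003 0 0 0 0" --pt "-0.124 -0.003 0.03 0 0 0" --pt "-0.124 -0.003 0.1 0 0 0" --pt "-0.124 -0.003 0.17 0 0 0" --pt "-0.124 -0.003 0.22 0 0 0" --pt "-0.124 -0.003 0.24 0 0 0" --pt "-0.124 -0.003 0.24 0 0 0" --pt "-0.124 -0.003 0.24 0 0 0"

```text
time_s: 6.9
position: [0.5197, 0.089, 0.0981]
tcp_rot: [[-0.075, 0.997, 0.001], [0.997, 0.075, -0.0], [-0.0, 0.001, -1.0]]
force: [1.4, 0.3, -1.4]
opening: 0.24
grasp_force: 30.0
```

```bash
python3 - <<'E'
from tube import *
go(.517,.0893,.0557,94.3)
s=readout.read_state();p,d=viewer.capture('wrist');cv2.imwrite('pics/w3.png',p[200:440,160:480,::-1].repeat(2,0).repeat(2,1))
z=viewer.capture('scene')
cr=np.array([.5225,.0215]);a=np.radians(4.3);ex=np.array([np.cos(a),np.sin(a)]);ey=np.array([-ex[1],ex[0]])
for n,p,d in(('wrist',p,d),('scene',*z)):
    W=world(n,d,s);m=amber(p)&(abs(W[...,0]-.517)<.03)&(abs(W[...,1]-.09)<.04)&(W[...,2]>.05)&(W[...,2]<.13)
    r,_=fit([W[m]],(.517,.09));x=r.x;low=x[:2]+x[2:]*(-.05);print(n,m.sum(),x.round(4),'tube in carrier x,y mm',((low-cr)@ex*1e3).round(1),((low-cr)@ey*1e3).round(1))
    L=(W[...,:2]-cr);X=L@ex;Y=L@ey;m=(abs(X)<.035)&(abs(W[...,2]-.04)<.004)&(abs(Y-.083)<.006);print(' block X',np.percentile(X[m],[1,99]).round(4))
    m=(abs(X)<.035)&(abs(W[...,2]-.04)<.004)&(Y>.05)&(Y<.11);print(' Y end',np.percentile(Y[m],99.7).round(4))
E
```

```text
6.9 [0.5197 0.089  0.0981] op 0.24 F [ 1.4  0.3 -1.4]
row [ 0.002 -0.011  0.17 ] [0.0005 0.0002 0.0001] dist 0.04247305636122505
wrist 1877 [ 0.5209  0.0904 -0.0164 -0.0019] tube in carrier x,y mm 4.4 68.8
 block X [-0.0215  0.0217]
 Y end 0.0896
scene 109 [ 0.5201  0.0911 -0.0098 -0.0084] tube in carrier x,y mm 3.4 70.0
 block X [-0.0219  0.0222]
 Y end 0.0913
```

View pics/w3.png

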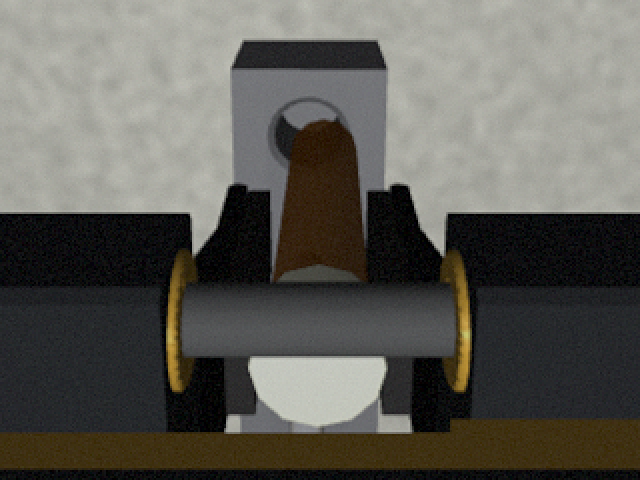

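The wrist crop shows the pocket at (310,133) and the tube foot at (325,133), so the tube sits about 3.5–4 mm too far along +x. I'll correct that and check again.

>>> send_rows --pt "0.003 -0.014 0 0 0 0" --pt "0.003 -0.014 0 0 0 0" --pt "0.003 -0.014 0 0 0 0" --pt "0.003 -0.014 0 0 0 0" --pt "0.003 -0.014 0 0 0 0"

```text
time_s: 7.5
position: [0.5159, 0.0895, 0.0979]
tcp_rot: [[-0.075, 0.997, 0.0], [0.997, 0.075, -0.0], [-0.0, 0.0, -1.0]]
force: [0.0, 0.4, -0.4]
opening: 0.236
grasp_force: 30.0
```

```bash
cat > chk.py <<'E'
from tube import *
def chk():
    cr=np.array([.5225,.0215]);a=np.radians(4.3);ex=np.array([np.cos(a),np.sin(a)]);ey=np.array([-ex[1],ex[0]])
    go(.517,.0893,.0557,94.3);s=readout.read_state()
    for n in('wrist','scene'):
        p,d=viewer.capture(n)
        W=world(n,d,s);m=amber(p)&(abs(W[...,0]-.517)<.03)&(abs(W[...,1]-.09)<.04)&(W[...,2]>.045)&(W[...,2]<.13)
        r,_=fit([W[m]],(.517,.09));x=r.x;low=x[:2]+x[2:]*(-.05);print(n,m.sum(),x.round(4),'tube in carrier x,y mm',((low-cr)@ex*1e3).round(1),((low-cr)@ey*1e3).round(1))
        L=(W[...,:2]-cr);X=L@ex;Y=L@ey;m=(abs(X)<.035)&(abs(W[...,2]-.04)<.004)&(abs(Y-.083)<.006);print(' block X',np.percentile(X[m],[1,99]).round(4))
chk()
E
python3 chk.py
```

```text
7.5 [0.5159 0.0895 0.0979] op 0.236 F [ 0.   0.4 -0.4]
row [-0.001  0.004  0.169] [0.0003 0.0002 0.0001] dist 0.04223871100054286
wrist 1845 [ 0.5171  0.0909 -0.0159 -0.0022] tube in carrier x,y mm 0.6 69.6
 block X [-0.0215  0.0218]
scene 107 [ 0.5163  0.0917 -0.0111  0.0129] tube in carrier x,y mm -0.5 69.7
 block X [-0.0227  0.0224]
```

>>> send_rows --pt "0 0 0.015 0 0 0" --pt "0 0 0.03 0 0 0" --pt "0 0 0.045 0 0 0" --pt "0 0 0.06 0 0 0" --pt "0 0 0.075 0 0 0" --pt "0 0 0.075 0 0 0"

```text
time_s: 8.2
position: [0.5153, 0.0895, 0.0784]
tcp_rot: [[-0.075, 0.997, -0.001], [0.997, 0.075, -0.0], [-0.0, -0.001, -1.0]]
force: [1.4, 1.1, -0.2]
opening: 0.239
grasp_force: 30.0
```

>>> send_rows --pt "0 0 0.02 0 0 0" --pt "0 0 0.04 0 0 0" --pt "0 0 0.06 0 0 0" --pt "0 0 0.075 0 0 0" --pt "0 0 0.085 0 0 0" --pt "0 0 0.091 0 0 0" --pt "0 0 0.091 0 0 0" --pt "0 0 0.091 0 0 0"

```text
time_s: 9.0
position: [0.5159, 0.0895, 0.0564]
tcp_rot: [[-0.075, 0.997, 0.0], [0.997, 0.075, -0.0], [-0.0, 0.0, -1.0]]
force: [0.1, 1.2, -0.4]
opening: 0.233
grasp_force: 30.0
```

>>> send_rows --pt "0 0 0.004 0 0 0" --pt "0 0 0.008 0 0 0" --pt "0 0 0.008 0 0 0" --pt "0 0 0.008 0 0 0"

```text
time_s: 9.4
position: [0.5166, 0.0895, 0.0556]
tcp_rot: [[-0.075, 0.997, 0.002], [0.997, 0.075, -0.0], [-0.001, 0.002, -1.0]]
force: [-0.7, 0.1, 6.7]
opening: 0.237
grasp_force: 30.0
```

>>> send_rows --pt "0 0 0 0 0 0" --pt "0 0 0 0 0 0" --pt "0 0 0 0 0 0" --pt "0 0 0 0 0 0" --pt "0 0 0 0 0 0" --pt "0 0 0 0 0 0" --grip 0.7

```text
time_s: 10.0
position: [0.5157, 0.0895, 0.0542]
tcp_rot: [[-0.075, 0.997, -0.0], [0.997, 0.075, -0.0], [-0.0, -0.0, -1.0]]
force: [0.4, 0.4, -0.7]
opening: 0.664
grasp_force: 0.0
```

>>> send_rows --pt "0 0 -0.05 0 0 0" --pt "0 0 -0.2 0 0 0" --pt "0 0 -0.4 0 0 0" --pt "0 0 -0.55 0 0 0" --pt "0 0 -0.55 0 0 0" --pt "0 0 -0.55 0 0 0"

```text
time_s: 10.6
position: [0.5161, 0.0896, 0.1934]
tcp_rot: [[-0.075, 0.997, 0.003], [0.997, 0.075, -0.0], [-0.001, 0.003, -1.0]]
force: [0.1, -0.7, 0.2]
opening: 0.701
grasp_force: 0.0
```

```bash
python3 - <<'E'
from h import *
go(.5225,.0215,.193,184.3)
s=readout.read_state();out=[]
for n in('top','scene'):
    p,d=viewer.capture(n);W=world(n,d,s).reshape(-1,3);np.savez(n+'3.npz',p=p,d=d)
    for x0,y0,z in((.5173,.091,.109),(.528,-.048,.109),(.5225,.0215,.14)):
        c=W[(abs(W[:,0]-x0)<.017)&(abs(W[:,1]-y0)<.017)&(abs(W[:,2]-z)<.006)];print(n,len(c),(c.min(0)/2+c.max(0)/2).round(4) if len(c) else '',np.median(c[:,2]) if len(c) else '')
    q=W[(abs(W[:,0]-.5225)<.04)&(abs(W[:,1]-.0215)<.11)&(abs(W[:,2]-.04)<.005)];print('carr',len(q),rect(q[:,:2]))
E
```

```text
10.6 [0.5161 0.0896 0.1934] op 0.701 F [ 0.1 -0.7  0.2]
row [-0.273  0.005  0.002] [ 0.0012  0.0019 -0.9998] dist 0.06837087021038703
top 0  
top 104 [ 0.5286 -0.0478  0.109 ] 0.10962252848891924
top 126 [0.5233 0.0212 0.14  ] 0.14010372563225076
carr 1088 (array([524.8,  -2.6]), array([ 43.9, 131.8]), np.float32(94.16))
scene 90 [0.5176 0.0926 0.1076] 0.10881704654236143
scene 77 [ 0.5272 -0.0474  0.1075] 0.10874096768499163
scene 91 [0.5223 0.0222 0.1387] 0.1387791029334416
carr 1165 (array([521.6,  22.8]), array([ 47.6, 180.8]), np.float32(94.1))
```

>>> send_rows --pt "-0.03 0 0 0 0 -0.09" --pt "-0.06 0 0 0 0 -0.18" --pt "-0.1 0 0 0 0 -0.27" --pt "-0.14 0 0 0 0 -0.36" --pt "-0.18 0 0 0 0 -0.45" --pt "-0.22 0 0 0 0 -0.54" --pt "-0.25 0.005 0 0 0 -0.63" --pt "-0.272 0.005 0 0 0.001 -0.72" --pt "-0.272 0.005 0 0 0.001 -0.81" --pt "-0.272 0.005 0 0 0.001 -0.9" --pt "-0.272 0.005 0 0.001 0.002 -0.99" --pt "-0.272 0.005 0 0.001 0.002 -0.999" --grip 0.8

```text
time_s: 11.9
position: [0.5209, 0.022, 0.19]
tcp_rot: [[-0.997, -0.074, -0.007], [-0.074, 0.997, 0.001], [0.007, 0.002, -1.0]]
force: [-0.1, -0.3, 0.1]
opening: 0.801
grasp_force: 0.0
```

>>> send_rows --pt "0 0 0 0 0 0" --pt "0 0 0 0 0 0" --pt "0 0 0 0 0 0"

```text
time_s: 12.2
position: [0.5219, 0.0219, 0.1915]
tcp_rot: [[-0.997, -0.072, -0.004], [-0.072, 0.997, 0.001], [0.004, 0.001, -1.0]]
force: [0.4, 0.7, -0.2]
opening: 0.799
grasp_force: 0.0
```

```bash
python3 -c "
from h import *
go(.5228,.0217,.103,184.2)"
```

```text
12.2 [0.5219 0.0219 0.1915] op 0.799 F [ 0.4  0.7 -0.2]
row [-0.005 -0.001  0.354] [ 0.0005 -0.0023 -0.0006] dist 0.08851485350882683
```

>>> send_rows --pt "-0.003 -0.001 0.05 0 -0.002 0" --pt "-0.003 -0.001 0.12 0 -0.002 0" --pt "-0.003 -0.001 0.2 0 -0.002 0" --pt "-0.003 -0.001 0.27 0 -0.002 0" --pt "-0.003 -0.001 0.32 0 -0.002 0" --pt "-0.003 -0.001 0.35 0 -0.002 0" --pt "-0.003 -0.001 0.352 0 -0.002 0" --pt "-0.003 -0.001 0.352 0 -0.002 0" --pt "-0.003 -0.001 0.352 0 -0.002 0" --pt "-0.003 -0.001 0.352 0 -0.002 0" --grip 0.55

```text
time_s: 13.2
position: [0.5231, 0.0216, 0.1046]
tcp_rot: [[-0.997, -0.074, 0.002], [-0.074, 0.997, 0.0], [-0.002, 0.0, -1.0]]
force: [-0.2, -0.3, -1.0]
opening: 0.555
grasp_force: 0.0
```

>>> send_rows --pt "0 0 0 0 0 0" --pt "0 0 0 0 0 0" --pt "0 0 0 0 0 0" --pt "0 0 0 0 0 0" --pt "0 0 0 0 0 0" --pt "0 0 0 0 0 0" --pt "0 0 0 0 0 0" --grip 0

```text
time_s: 13.9
position: [0.5227, 0.0215, 0.1039]
tcp_rot: [[-0.997, -0.074, 0.0], [-0.074, 0.997, 0.0], [-0.0, 0.0, -1.0]]
force: [0.3, -1.6, 1.2]
opening: 0.294
grasp_force: 30.0
```

>>> send_rows --pt "0 0 -0.02 0 0 0" --pt "0 0 -0.05 0 0 0" --pt "0 0 -0.1 0 0 0" --pt "0 0 -0.17 0 0 0" --pt "0 0 -0.25 0 0 0" --pt "0 0 -0.33 0 0 0" --pt "0 0 -0.41 0 0 0" --pt "0 0 -0.49 0 0 0" --pt "0 0 -0.56 0 0 0" --pt "0 0 -0.6 0 0 0" --pt "0 0 -0.61 0 0 0" --pt "0 0 -0.61 0 0 0"

```text
time_s: 15.1
position: [0.5223, 0.0217, 0.2565]
tcp_rot: [[-0.997, -0.074, 0.0], [-0.074, 0.997, 0.001], [-0.0, 0.001, -1.0]]
force: [-0.1, 0.4, -4.3]
opening: 0.299
grasp_force: 30.0
```

```bash
python3 -c "
from h import *
go(.47,-.10,.257,161)
s=readout.read_state();print(s['grasp_force'],s['opening'])
for n in('top','scene'):
    p,d=viewer.capture(n);W=world(n,d,s).reshape(-1,3);q=W[(abs(W[:,0]-.5225)<.05)&(abs(W[:,1]-.0215)<.11)&(abs(W[:,2]-.192)<.012)];print(n,len(q),rect(q[:,:2]));A=np.c_[q[:,:2]-q[:,:2].mean(0),np.ones(len(q))];print(np.linalg.lstsq(A,q[:,2],rcond=None)[0])"
```

```text
15.1 [0.5223 0.0217 0.2565] op 0.299 F [-0.1  0.4 -4.3]
row [ 0.244 -0.47  -0.002] [5.00e-04 1.00e-04 2.58e-01] dist 0.13244722431342495
29.999102717265487 0.29891504750367814
top 0 (array([0., 0.]), array([0., 0.]), np.float32(0.0))
[0. 0. 0.]
scene 1611 (array([520.7,  22.9]), array([ 48. , 182.2]), np.float32(94.21))
[-0.08337776 -0.01272718  0.19104266]<string>:6: RuntimeWarning: Mean of empty slice.
  ret = um.true_divide(
```

>>> send_rows --pt "0.02 -0.03 0 0 0 0.02" --pt "0.05 -0.08 0 0 0 0.05" --pt "0.08 -0.15 0 0 0 0.09" --pt "0.12 -0.22 0 0 0 0.13" --pt "0.15 -0.29 0 0 0 0.17" --pt "0.18 -0.36 0 0 0 0.21" --pt "0.21 -0.41 0 0 0 0.24" --pt "0.23 -0.45 0 0 0 0.255" --pt "0.24 -0.465 0 0 0 0.258" --pt "0.244 -0.47 0 0 0 0.258" --pt "0.244 -0.47 0 0 0 0.258"

```text
time_s: 16.3
position: [0.4703, -0.1, 0.2562]
tcp_rot: [[-0.945, 0.326, 0.0], [0.326, 0.945, 0.001], [0.0, 0.001, -1.0]]
force: [0.1, 0.2, -4.3]
opening: 0.293
grasp_force: 30.0
```

```bash
python3 -c "
from h import *
go(.4343,-.2631,.257,161)"
```

```text
16.3 [ 0.4703 -0.1     0.2562] op 0.293 F [ 0.1  0.2 -4.3]
row [-0.076 -0.664 -0.004] [ 0.0007 -0.0002 -0.0001] dist 0.1670419219464659
```

>>> send_rows --pt "-0.01 -0.04 0 0 0 0" --pt "-0.02 -0.1 0 0 0 0" --pt "-0.03 -0.18 0 0 0 0" --pt "-0.04 -0.28 0 0 0 0" --pt "-0.05 -0.38 0 0 0 0" --pt "-0.06 -0.48 0 0 0 0" --pt "-0.07 -0.56 0 0 0 0" --pt "-0.076 -0.62 0 0 0 0" --pt "-0.076 -0.65 0 0 0 0" --pt "-0.076 -0.664 0 0 0 0" --pt "-0.076 -0.664 0 0 0 0" --pt "-0.076 -0.664 0 0 0 0"

```text
time_s: 17.5
position: [0.4343, -0.2623, 0.2561]
tcp_rot: [[-0.946, 0.325, 0.0], [0.325, 0.946, 0.002], [0.0, 0.001, -1.0]]
force: [-0.2, -0.1, -4.8]
opening: 0.298
grasp_force: 30.0
```

```bash
python3 - <<'E'
from h import *
go(.5015,-.2862,.257,161)
s=readout.read_state()
S=np.array([.5015,-.2862]);a=np.radians(-18.95);ex=np.array([np.cos(a),np.sin(a)]);ey=np.array([-ex[1],ex[0]])
for n in('top','scene'):
    p,d=viewer.capture(n);W=world(n,d,s);L=W[...,:2]-S;X=L@ex;Y=L@ey;Z=W[...,2]
    np.savez(n+'4.npz',p=p,d=d)
    m=(abs(X+.071)<.04)&(abs(Y)<.11)&(abs(Z-.192)<.012);print(n,'block',m.sum(),rect(np.c_[X,Y][m]),np.median(Z[m]))
    m=(X>-.045)&(X<.02)&(abs(Y)<.02)&(Z>.19)&(Z<.24);print(' hook',m.sum(),X[m].min() if m.any() else '',np.median(Y[m]),Z[m].max() if m.any() else '')
    if n=='scene': cv2.imwrite('pics/s4.png',cv2.resize(p[60:220,200:400,::-1],None,fx=3.5,fy=3.5,interpolation=cv2.INTER_CUBIC))
E
```

```text
17.5 [ 0.4343 -0.2623  0.2561] op 0.298 F [-0.2 -0.1 -4.8]
row [-0.285 -0.003 -0.004] [ 0.0009 -0.0003  0.0004] dist 0.07129484987078298Traceback (most recent call last):
  File "<stdin>", line 8, in <module>
IndexError: boolean index did not match indexed array along axis 1; size of axis is 1280 but size of corresponding boolean axis is 640
```

```bash
cat > hk.py <<'E'
from h import *
def hk(tag,x0,z0):
    s=readout.read_state()
    S=np.array([.5015,-.2862]);a=np.radians(-18.95);ex=np.array([np.cos(a),np.sin(a)]);ey=np.array([-ex[1],ex[0]])
    for n in('top','scene'):
        p,d=viewer.capture(n);W=world(n,d,s);L=W[...,:2]-S;X=L@ex;Y=L@ey;Z=W[...,2];np.savez(n+tag+'.npz',p=p,d=d)
        m=(abs(X-x0)<.04)&(abs(Y)<.11)&(abs(Z-z0)<.012);print(n,'block',m.sum(),rect(np.stack([X[m],Y[m]],1)) if m.any() else '',np.median(Z[m]))
        for y0 in(.07,-.07):
            m=(abs(X-x0)<.016)&(abs(Y-y0)<.016)&(abs(Z-z0-.069)<.008);print('  cap',y0,m.sum(),np.median(Z[m]),X[m].mean(),Y[m].mean())
        m=(X>-.045)&(X<.02)&(abs(Y)<.02)&(Z>.19)&(Z<.24);print(' hook',m.sum(),X[m].min() if m.any() else '',np.median(Y[m]),Z[m].max() if m.any() else '')
        if n=='scene': cv2.imwrite(f'pics/s{tag}.png',cv2.resize(p[60:220,200:400,::-1],None,fx=3.5,fy=3.5,interpolation=cv2.INTER_CUBIC))
E
python3 -c "from hk import *;hk('4',-.071,.192)"
```

```text
top block 598 (array([-71.1,  45. ]), array([94.4, 43.9]), np.float32(89.5)) 0.19235330581830712
  cap 0.07 105 0.26138569156104363 -0.07036193571286191 0.0749529208867258
  cap -0.07 0 nan nan nan
 hook 152 -0.028933037650318294 0.0006962946606827512 0.22446092376024993
scene block 750 (array([-72.6,   2.5]), array([186.3,  45.2]), np.float32(89.97)) 0.191934172883717
  cap 0.07 74 0.260407403121369 -0.07132304210548364 0.07360953046642456
  cap -0.07 28 0.26015555307418137 -0.06713729797349513 -0.06784374773251596
 hook 87 -0.02988601730252121 0.0011396655299463871 0.2222260808355606
  return _methods._mean(a, axis=axis, dtype=dtype,
  ret = ret.dtype.type(ret / rcount)
hk.py:9: RuntimeWarning: Mean of empty slice.
  m=(abs(X-x0)<.016)&(abs(Y-y0)<.016)&(abs(Z-z0-.069)<.008);print('  cap',y0,m.sum(),np.median(Z[m]),X[m].mean(),Y[m].mean())
```

View pics/s4.png

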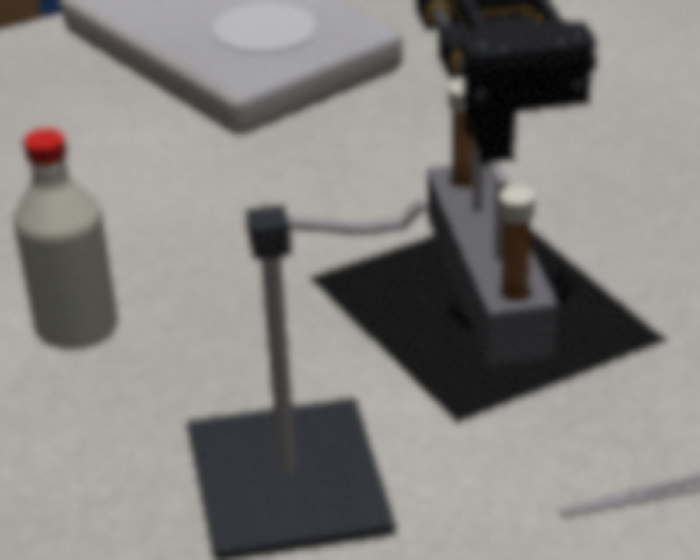

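The scene crop shows the carrier level, with both tubes seated and its opening facing the hook tip at (425,205). It is ready to thread.

>>> send_rows --pt "0 -0.004 0.008 0 0 0" --pt "0 -0.008 0.016 0 0 0" --pt "-0.03 -0.008 0.016 0 0 0" --pt "-0.06 -0.008 0.016 0 0 0" --pt "-0.1 -0.008 0.016 0 0 0" --pt "-0.14 -0.008 0.016 0 0 0" --pt "-0.18 -0.008 0.016 0 0 0" --pt "-0.22 -0.008 0.016 0 0 0" --pt "-0.25 -0.008 0.016 0 0 0" --pt "-0.275 -0.008 0.016 0 0 0" --pt "-0.285 -0.008 0.016 0 0 0" --pt "-0.285 -0.008 0.016 0 0 0"

```text
time_s: 18.85
position: [0.5012, -0.2884, 0.252]
tcp_rot: [[-0.946, 0.325, 0.0], [0.325, 0.946, 0.001], [0.0, 0.001, -1.0]]
force: [-0.6, 0.4, -5.0]
opening: 0.296
grasp_force: 30.0
```

```bash
python3 -W ignore -c "
from hk import *;go(.5015,-.2862,.222,161);hk('5',0,.188)"
```

```text
18.85 [ 0.5012 -0.2884  0.252 ] op 0.296 F [-0.6  0.4 -5. ]
row [0.002 0.008 0.12 ] [ 0.0005 -0.0001  0.0001] dist 0.03010851772287861
top block 555 (array([ 0.5, 43.1]), array([92.5, 44. ]), np.float32(89.57)) 0.1881230149723986
  cap 0.07 107 0.2571098928403028 -0.00043134210838363364 0.07219974019040631
  cap -0.07 0 nan nan nan
 hook 5 -0.01108765291652354 0.003125853406726588 0.20897303930256447
scene block 653 (array([-1.7, -0.3]), array([182.4,  45. ]), np.float32(89.91)) 0.18787961531412767
  cap 0.07 75 0.25627263727115973 -0.0018737283055836774 0.07112437573594654
  cap -0.07 0 nan nan nan
 hook 50 -0.03007323945852388 0.0005430921809933969 0.22186871682828735
```

View pics/s5.png

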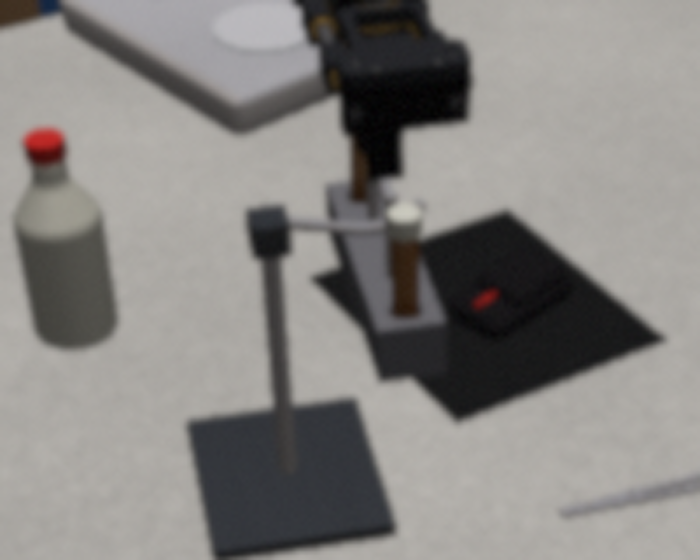

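The hook bar now runs through the handle over the seat, near (380,228), with the carrier level. Next I lower it slowly.

>>> send_rows --pt "0 0 0.02 0 0 0" --pt "0 0 0.04 0 0 0" --pt "0 0 0.06 0 0 0" --pt "0 0 0.08 0 0 0" --pt "0 0 0.095 0 0 0" --pt "0 0 0.105 0 0 0" --pt "0 0 0.11 0 0 0" --pt "0 0 0.11 0 0 0" --pt "0 0 0.11 0 0 0"

```text
time_s: 19.85
position: [0.5012, -0.2884, 0.2248]
tcp_rot: [[-0.946, 0.326, 0.001], [0.326, 0.946, 0.0], [-0.0, 0.001, -1.0]]
force: [0.2, 0.0, -3.6]
opening: 0.296
grasp_force: 30.0
```

>>> send_rows --pt "0 0 0.002 0 0 0" --pt "0 0 0.004 0 0 0" --pt "0 0 0.006 0 0 0" --pt "0 0 0.008 0 0 0" --pt "0 0 0.008 0 0 0" --pt "0 0 0.008 0 0 0"

```text
time_s: 20.45
position: [0.501, -0.2883, 0.2226]
tcp_rot: [[-0.946, 0.326, 0.0], [0.326, 0.946, 0.001], [0.0, 0.001, -1.0]]
force: [0.2, 0.0, -4.3]
opening: 0.297
grasp_force: 30.0
```

>>> send_rows --pt "0 0 0.002 0 0 0" --pt "0 0 0.004 0 0 0" --pt "0 0 0.006 0 0 0" --pt "0 0 0.006 0 0 0" --pt "0 0 0.006 0 0 0"

```text
time_s: 20.95
position: [0.5011, -0.2884, 0.2215]
tcp_rot: [[-0.946, 0.326, 0.001], [0.326, 0.946, 0.0], [-0.001, 0.001, -1.0]]
force: [-1.4, -0.3, -0.8]
opening: 0.299
grasp_force: 30.0
```

>>> send_rows --pt "0 0 0.001 0 0 0" --pt "0 0 0.001 0 0 0" --pt "0 0 0.001 0 0 0" --pt "0 0 0.001 0 0 0" --pt "0 0 0.001 0 0 0" --pt "0 0 0.001 0 0 0" --pt "0 0 0.001 0 0 0" --pt "0 0 0.001 0 0 0" --grip 0.6

```text
time_s: 21.75
position: [0.501, -0.2883, 0.2209]
tcp_rot: [[-0.946, 0.326, 0.0], [0.326, 0.946, 0.001], [0.0, 0.001, -1.0]]
force: [-0.0, -0.4, -0.1]
opening: 0.6
grasp_force: 0.0
```

>>> send_rows --pt "0 0 -0.02 0 0 0" --pt "0 0 -0.06 0 0 0" --pt "0 0 -0.12 0 0 0" --pt "0 0 -0.2 0 0 0" --pt "0 0 -0.3 0 0 0" --pt "0 0 -0.38 0 0 0" --pt "0 0 -0.38 0 0 0" --pt "0 0 -0.38 0 0 0"

```text
time_s: 22.55
position: [0.501, -0.2883, 0.3163]
tcp_rot: [[-0.946, 0.326, 0.001], [0.326, 0.946, -0.0], [-0.001, 0.0, -1.0]]
force: [0.5, 0.4, -0.1]
opening: 0.598
grasp_force: 0.0
```

```bash
python3 -W ignore -c "
from hk import *;go(.5015,-.2862,.222,161);hk('6',0,.158)"
```

```text
22.55 [ 0.501  -0.2883  0.3163] op 0.598 F [ 0.5  0.4 -0.1]
row [0.001 0.008 0.377] [0.0002 0.0006 0.    ] dist 0.09434884464067889
top block 925 (array([ 0.8, -2. ]), array([ 44. , 180.1]), np.float32(90.08)) 0.1571065725612784
  cap 0.07 153 0.2257771626042215 0.0006646157009450662 0.06934475364534393
  cap -0.07 43 0.22550678832632803 0.00035268318845265795 -0.062468205824342954
 hook 0  nan 
scene block 624 (array([-1.1, -0.9]), array([184.,  45.]), np.float32(89.78)) 0.15694570855025936
  cap 0.07 67 0.22496860270426058 -0.0009622921224974986 0.07157683828661891
  cap -0.07 50 0.22705543131550124 -0.0002935071706161396 -0.06930485488663196
 hook 150 -0.029906364069627194 0.005200577068168384 0.23974209602004923
```

View pics/s6.png

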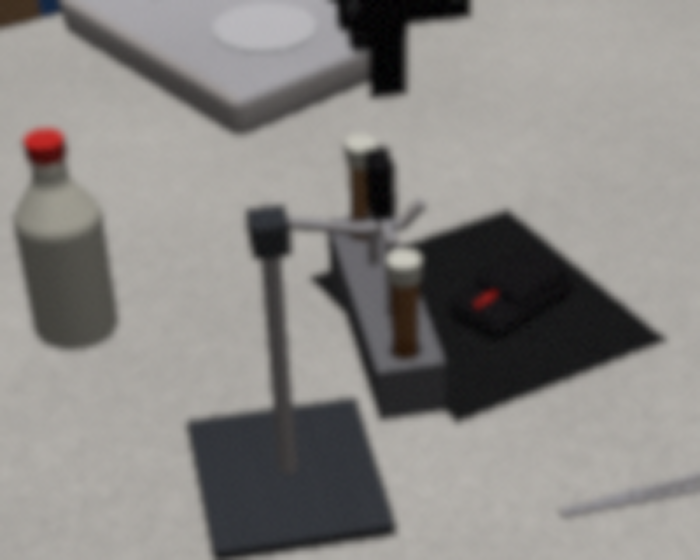

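The carrier hangs level on the hook (bar near (380,235)), with both tubes seated and the gripper clear above. I'll let it settle and then hand in.

>>> send_rows --pt "0 0 -0.05 0 0 0" --pt "0 0 -0.1 0 0 0" --pt "0 0 -0.1 0 0 0" --pt "0 0 -0.1 0 0 0" --pt "0 0 -0.1 0 0 0" --pt "0 0 -0.1 0 0 0" --pt "0 0 -0.1 0 0 0" --pt "0 0 -0.1 0 0 0" --pt "0 0 -0.1 0 0 0" --pt "0 0 -0.1 0 0 0" --pt "0 0 -0.1 0 0 0" --pt "0 0 -0.1 0 0 0"

```text
time_s: 23.85
position: [0.501, -0.2884, 0.3409]
tcp_rot: [[-0.946, 0.326, 0.0], [0.326, 0.946, 0.001], [0.0, 0.001, -1.0]]
force: [0.6, -0.6, 0.0]
opening: 0.598
grasp_force: 0.0
```

```bash
python3 -W ignore -c "
from hk import *;hk('7',0,.158)
from rig import ticket;print(ticket.hand_in())"
```

```text
top block 1013 (array([ 0.7, 44.1]), array([44.1, 88.3]), np.float32(90.21)) 0.1571383738683511
  cap 0.07 148 0.22572780538593265 0.0007054003537651746 0.06936355920337411
  cap -0.07 110 0.22776563088519886 0.0019141937143705207 -0.07133649844085857
 hook 0  nan 
scene block 627 (array([-0.9, -1.3]), array([183.8,  44.6]), np.float32(89.83)) 0.1568362827892874
  cap 0.07 65 0.22448795476813316 -0.0005798239139120923 0.07125337551921444
  cap -0.07 49 0.22712958621208607 -0.0001729360128046568 -0.06885977316405885
 hook 147 -0.030295611240996674 0.003976510634127113 0.23977677979346393
the job is handed in; nothing more can be done
None
```

The long tube is seated in the carrier's empty pocket, the loaded carrier hangs level and still on the hook, and the job was handed in at about 24 s; the hand-in call gave no verdict.

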